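Start up the open computer test bench

TASK

Start up the open computer test bench without picking anything up: first switch on the power box by pressing the white-dotted half of its orange rocker fully down, then push in the square blue fan button until it stays down, and only then press the round green start button all the way in and let it spring back. Leave the round red restart button alone, and leave the power box and everything else lying around where it is.

Things in the scene. Friction and masses are not known exactly. Their poses are not given: they have to be found in the camera images.
- power_box: Loose aluminium power box on rubber feet, 240 (x) x 100 (y) x 55 mm high, about 1.5 kg, two round dark sockets at its +x end and the orange rocker towards its -x end. Origin: centre of its underside; z up. Its x axis points roughly away from the robot. It may stand on either side of the bench.
- rocker (a joint): Orange rocker on top of the power box, a shallow V 60 mm long (along the box's x) and 30 mm wide; pivot across the box (along its y), 50 mm from the box's origin towards -x and 64 mm above the table. 0 rad = off (dotted half up at about 21 degrees, other half level), 0.36 rad = fully on (dotted half level, its surface about 68 mm above the table, other half up). About 2.5 N on the dotted half moves it; it stays where it is left.
- rocker_on_half (a point): Centre of the white dot, on the surface of the rocker half to be pressed (the half towards the box's +x and the sockets), 19 mm from the pivot; the half reaches 11 mm farther out. It sinks about 7 mm from off to on. It tilts with the rocker.
- bench: Fixed black test-bench tray, 340 (x) x 280 (y) x 30 mm high, carrying a green computer board with a fan cooler, memory and a card, 96 mm above the table at the most and all at least 70 mm beyond the buttons. Three buttons stand in a row along its edge nearest the robot, in any order, about 85 mm apart. Origin: centre of its underside; z up.
- fans (a joint): Travel of the square blue fan button: 0 m = out, 0.006 m = fully in; presses straight down. About 3 N moves it and it stays where it is left.
- fans_top (a point): Centre of the top face of the blue button (32 x 32 mm, on a black square housing 44 x 44 mm), 52 mm above the table when out, 46 mm when in; moves with the button.
- start (a joint): Travel of the round green start button: 0 m = out, 0.006 m = fully in; presses straight down; the spring needs about 1.5 N to begin and 5 N fully in, and returns it.
- start_top (a point): Centre of the top face of the round green button (32 mm across, on a black round housing 48 mm across), 52 mm above the table when out, 46 mm when in; moves with the button.
- restart (a joint): Travel of the round red restart button, same make as the green one: 0 m = out. Not to be pressed.
- restart_top (a point): Centre of the top face of the round red button, 52 mm above the table.
- flask_big: Loose steel flask, 72 mm across, 200 mm high, standing. Origin: centre of its underside.
- flask_small: Loose steel flask, 62 mm across, 175 mm high, standing. Origin: centre of its underside.
- multimeter: Loose green and grey multimeter lying flat, 170 x 85 x 41 mm high. Origin: centre of its underside.
- thermometer: Loose black hand thermometer lying flat, 140 x 52 x 26 mm high. Origin: centre of its underside.
- memory_module: Loose green memory module lying flat, 133 x 31 x 8 mm. Origin: centre of its underside.
- screwdriver: Loose yellow-handled screwdriver lying flat, 180 mm long, up to about 30 mm high, along its x (handle towards -x). Origin: under it, about its middle.
- paste_jar: Loose small jar standing on the bench tray, 32 mm across, 36 mm high, top 66 mm above the table. Origin: centre of its underside.
Things that resemble listed ones, but are neither listed nor needed, are in the scene too. Leave any brown or pink look-alike of the flask_big alone.

How it is judged:
By the outcome, as a careful person would: the job done as asked, in the order asked, and still so for the second after the job is handed in, with the robot touching nothing.
It also fails if it takes over 48 s, if anything falls off the work surface, if the arm or the gripper's body presses on something with over 40 N, if the wrist force passes 120 N, or if a joint passes its speed limit or range.

ROBOT

A 6-joint arm with a two-finger parallel gripper is mounted at the origin on the work surface. World frame = base frame: x ahead of the robot, y to its left, z up, the work surface at z = 0. Lengths are in m, angles in rad, forces in N, time in s.
With the tool pointing down it reaches from about 0.35 to 0.875 m from the base axis. Payload 15.5 kg.
Tool frame: the origin (TCP) lies midway between the tips of the shut fingers; the grasp point (between the pads) lies 19 mm behind it (robot.hold_point_z is the distance from the TCP to the grasp point, in m); z points along the fingers, y is the direction in which the jaws open and shut (so a half turn about z gives the same grasp; the last joint's range is limited). The gripper opens to 85 mm and grips with 20 to 120 N. Pads are 22 mm wide; open, the fingers measure 114 mm over their backs; the gripper's body (76 mm by 85 mm) begins 54 mm behind the grasp point. The pads swing forward as they close: fully open they stand 13 mm farther back than shut.
Start: joints at [1.115, 0.494, 1.345, -0, 1.302, -0.096], TCP at [0.22, 0.585, 0.2] pointing down, gripper open.
Joint ranges: [-2.91, 2.91], [-0.82, 2.16], [0.22, 2.67], [-1.22, 4.37], [0.12, 2.79], [-3.08, 3.08]. Speed limits (rad/s): [1.89, 1.89, 2.57, 3.01, 3.01, 3.01].

INTERFACE

Orientations are given as a rotation vector (axis times angle).
In Python, from station import robot gives the robot as it stands.
- The arm moves only by the tool drive_tool, never from a script. Its argument "increments" is a list of rows, each a list of 3 entries, a list of its own where there are three numbers: the opening, from -1 (shut) to 1 (fully open), then the shift along the tool's x, y, z in mm, then the turn about the tool's z in degrees. In form: [[gripper, [x, y, z], spin], ...]. A call has 1 to 5 rows; each row shifts and turns the commanded pose from where the row before left it, along the tool's axes as they then stand; what a row does not reach is not made up. A row lasts 1/8 s, in which the tool goes at most 62.5 mm and 10.7 degrees, less where a joint would pass 70% of its speed; a pose out of reach is approached as far as the arm can. A call is refused whole if a number of a shift passes 62.5 or a number of a turn 10.7, either way. A call with a gripper value outside its range is refused whole. The fingers move at their own pace and stop on an object; "squeeze" is the grip in N (left out, the last holds). Time passes only in rows, so rows that do not move let the fingers close. It gives the time, the measured TCP pose, the force and the opening at its end, in the units of the state.
- robot.state(): the state, without advancing time (a new reading comes with each control period).
- robot.camera(name): name is "scene" or "side" or "wrist"; returns (picture, depth): 384x512x3 uint8, red, green, blue; 384x512 float32, m along the optical axis (not along the pixel's ray), 0 where there is no reading.
- robot.camera_model(name): a dict with "fov_y" (degrees; the focal length in pixels is half the picture's height over the tangent of half this angle, whatever the lens; pixels are square), "cx", "cy" (the principal point, pixels), "distortion" ([k1, k2, p1, p2, k3] as OpenCV has them; the pictures are not rectified), "world_to_cam" (4x4, takes a point from world to camera coordinates). Camera axes: x right, y up, looking along -z (the intrinsics and any distortion apply to the point x, -y, -z); pixel columns grow to the right and rows downward; lengths in m; the calibration is good to about 2 mm. A picture is of the moment at which its call begins: read the wrist's pose just before it. camera_model takes no time and is no camera call; for the wrist camera it gives the pose at the moment of the call.
- robot.finish_job(): hands the job in, once; it reports no verdict.
The state is a dict: "t": time; "q": joint angles; "qd": joint speeds; "tau": joint torques, N m; "position": TCP position; "orientation": TCP orientation; "force": force on the tool from outside, world axes, zero at the start; "wrist_torque": the same for the moment, N m; "opening": finger opening in m.
Only numpy, scipy, OpenCV 4.12 (cv2) and the standard library are available. Lean on these libraries where they do the work, as an engineer would, in place of code of your own. Each camera call takes 0.05 s, during which the arm holds its last target.

## Working session

There is one attempt and no reset: what is moved stays moved. The work goes in short steps, Python scripts to look and compute and a tool call to move; the robot and the scene stay as the last step left them, time stands still between calls to the robot, and variables do not carry over. Pictures are saved under pics/ and viewed, and the job is handed in when it is done.

Besides the shell and the picture viewer there is one more tool, called after "Emit:" in YAML: its name, and indented under it one key for each argument. drive_tool: Moves the arm, as the interface text tells. Its arguments: {"type":"object","properties":{"increments":{"type":"array","items":{"type":"array"}},"squeeze":{"type":"number"}},"required":["increments"]}

```bash
ls; mkdir -p pics
python3 - <<'E'
from station import robot
import cv2,numpy as np,pickle
print(robot.state())
for n in ["scene","side","wrist"]:
    m=robot.camera_model(n); p,d=robot.camera(n)
    pickle.dump((m,p,d),open(f"{n}0.pkl","wb"))
    cv2.imwrite(f"pics/{n}0.png",cv2.resize(p[:,:,::-1],(800,600),interpolation=cv2.INTER_CUBIC))
    print(n,m)
E
```

```text
pics
{'t': 0.0, 'q': array([ 1.11549589e+00,  4.94202519e-01,  1.34615341e+00,  5.56218862e-06,
        1.30250527e+00, -9.55038024e-02]), 'qd': array([ 0.00123481,  0.00035218, -0.00226571, -0.00067164,  0.00281265,
        0.00035825]), 'tau': array([-3.79573306e-03, -8.82175469e+01, -3.83856297e+01, -4.56497737e-04,
        1.02337197e-02, -7.37444282e-06]), 'position': array([0.21986712, 0.58460813, 0.19948071]), 'orientation': array([-5.62063234e-01, -3.09054783e+00,  1.91502310e-03]), 'force': array([ 0.17167786,  0.53918236, -0.92229875]), 'wrist_torque': array([ 0.0029917 ,  0.0350223 , -0.00181871]), 'opening': 0.08525327068476606}
scene {'fov_y': 43.69629004832114, 'cx': 255.62238180644454, 'cy': 200.30433338660333, 'distortion': array([-0.17507439,  0.        ,  0.        ,  0.        ,  0.        ]), 'world_to_cam': array([[-0.80967501,  0.58668659, -0.01500741,  0.46861005],
       [-0.32917077, -0.4328147 ,  0.83923658,  0.07575189],
       [ 0.48587342,  0.68444889,  0.54355932, -1.79584728],
       [ 0.        ,  0.        ,  0.        ,  1.        ]])}
side {'fov_y':
[... 156 characters left out ...]
), 'world_to_cam': array([[-0.99546193, -0.09483645,  0.00784826,  0.53020618],
       [ 0.06958718, -0.66920643,  0.73981104, -0.12927531],
       [-0.06490894,  0.73699987,  0.67276893, -1.31710923],
       [ 0.        ,  0.        ,  0.        ,  1.        ]])}
wrist {'fov_y': 68.45881697940423, 'cx': 260.2451849006546, 'cy': 190.57014533848155, 'distortion': array([-0.01491363,  0.        ,  0.        ,  0.        ,  0.        ]), 'world_to_cam': array([[ 0.35102702,  0.93636465, -0.00112658, -0.62355882],
       [-0.88601574,  0.33176238, -0.32389787,  0.0425782 ],
       [-0.30291276,  0.11469507,  0.94609138, -0.380084  ],
       [ 0.        ,  0.        ,  0.        ,  1.        ]])}
```

View pics/scene0.png

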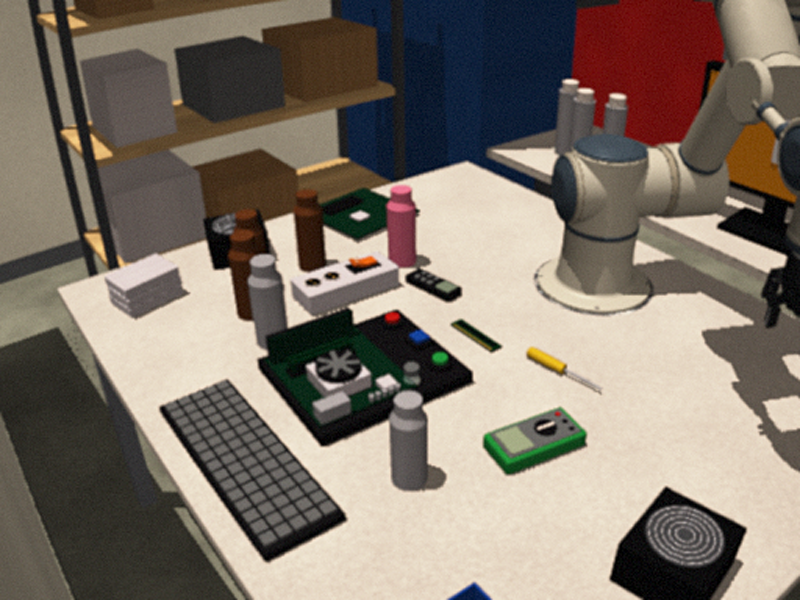

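View pics/side0.png

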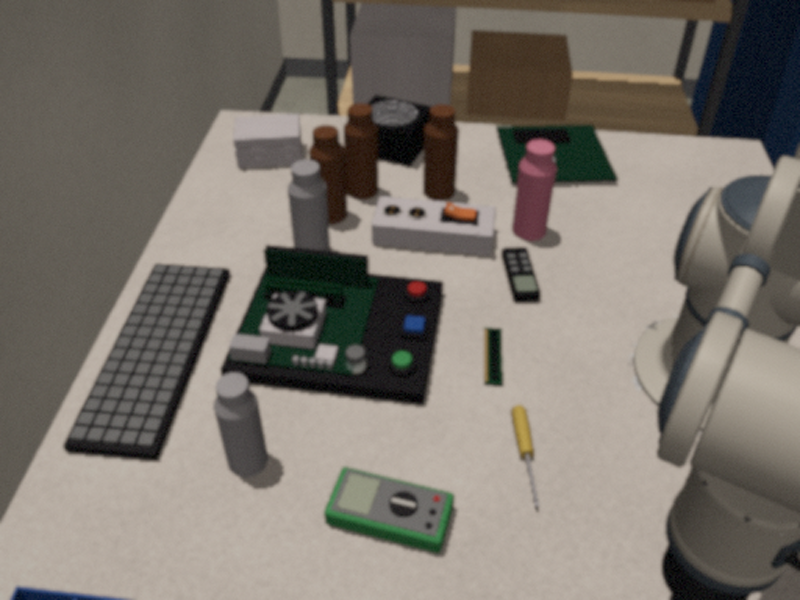

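View pics/wrist0.png

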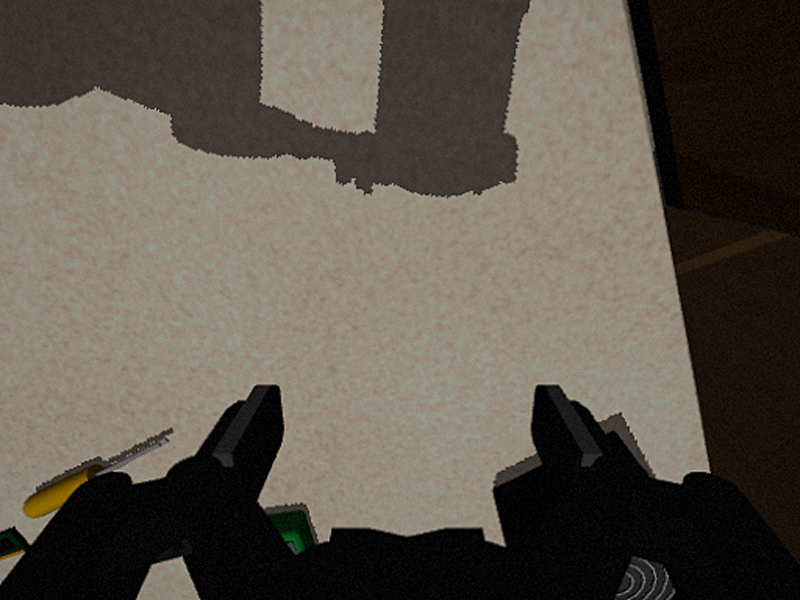

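```bash
cat > h.py <<'E'
import numpy as np,cv2,pickle
def K(m):
    f=192/np.tan(np.radians(m['fov_y'])/2)
    return np.array([[f,0,m['cx']],[0,f,m['cy']],[0,0,1.]])
def ray(m,u,v):
    a=cv2.undistortPoints(np.array([[[u,v]]],float),K(m),np.array(m['distortion']))[0,0]
    return np.array([a[0],-a[1],-1.])
def atz(m,u,v,z):
    W=np.linalg.inv(m['world_to_cam']); o=W[:3,3]; d=W[:3,:3]@ray(m,u,v)
    return o+d*(z-o[2])/d[2]
def atd(m,dep,u,v):
    W=np.linalg.inv(m['world_to_cam']); return W[:3,3]+W[:3,:3]@ray(m,u,v)*dep[int(round(v)),int(round(u))]
def proj(m,P):
    w=m['world_to_cam']; p=w[:3,:3]@np.asarray(P,float)+w[:3,3]; p=np.array([p[0],-p[1],-p[2]])
    return cv2.projectPoints(p.reshape(1,1,3),np.zeros(3),np.zeros(3),K(m),np.array(m['distortion']))[0].ravel()
def crop(p,x0,y0,w,h,s,fn):
    cv2.imwrite(fn,cv2.resize(p[y0:y0+h,x0:x0+w,::-1],None,fx=s,fy=s,interpolation=cv2.INTER_CUBIC))
def load(n): return pickle.load(open(n+".pkl","rb"))
E
python3 - <<'E'
from h import *
m,p,d=load("side0")
crop(p,220,80,140,90,5.7,"pics/sc_box.png"); crop(p,215,160,100,90,6.5,"pics/sc_btn.png")
m,p,d=load("scene0")
crop(p,180,150,120,100,6,"pics/scn_a.png")
for n in ["side0","scene0"]:
    m,p,d=load(n); hsv=cv2.cvtColor(p,cv2.COLOR_RGB2HSV)
    for nm,lo,hi in [("or",(6,180,150),(16,255,255)),("blue",(105,150,90),(125,255,255)),("green",(55,140,90),(75,255,255)),("red",(174,150,100),(180,255,255)),("red0",(0,180,100),(4,255,255))]:
        k=cv2.inRange(hsv,lo,hi); c,l,s,ce=cv2.connectedComponentsWithStats(k)
        for i in range(1,c):
            if 15<s[i,4]<800:
                u,v=ce[i]; print(n,nm,s[i],ce[i].round(1),atd(m,d,u,v).round(3),atz(m,u,v,.051).round(3))
E
```

```text
side0 blue [259 202  13  10 101] [264.8 206.3] [ 0.514 -0.019  0.052] [ 0.514 -0.02   0.051]
side0 red0 [261 180  11   8  64] [266.4 183.7] [ 0.517 -0.112  0.05 ] [ 0.517 -0.111  0.051]
scene0 or [224 165  17   5  48] [232.2 166.9] [ 0.447 -0.327  0.064] [ 0.435 -0.347  0.051]
scene0 blue [262 211  12   8  61] [267.5 214.5] [ 0.515 -0.022  0.046] [ 0.519 -0.016  0.051]
scene0 blue [288 374  26  10  50] [302.5 378.7] [0.826 0.517 0.034] [0.835 0.526 0.051]
scene0 green [277 225  10   7  53] [281.1 228.3] [0.531 0.068 0.051] [0.531 0.068 0.051]
scene0 green [310 275  65  23 252] [338.2 286.3] [0.56  0.35  0.036] [0.572 0.361 0.051]
scene0 red0 [247 200   9   6  43] [250.6 202.4] [ 0.517 -0.113  0.046] [ 0.521 -0.106  0.051]
```

View pics/sc_box.png

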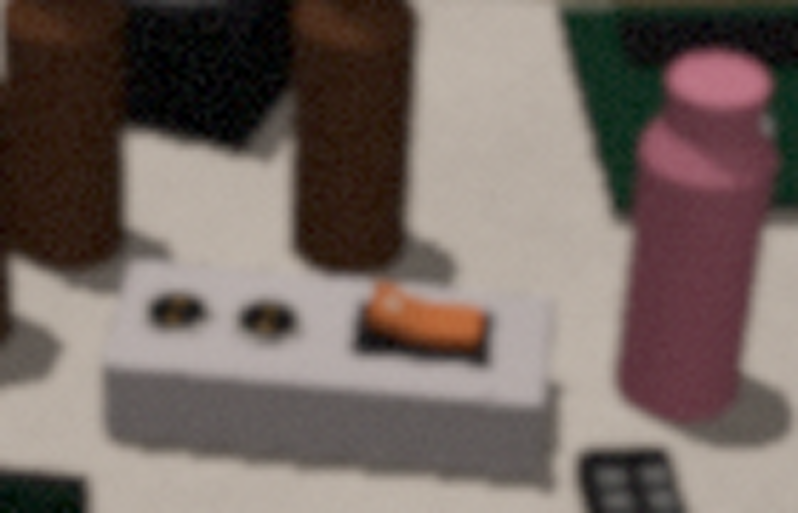

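View pics/sc_btn.png

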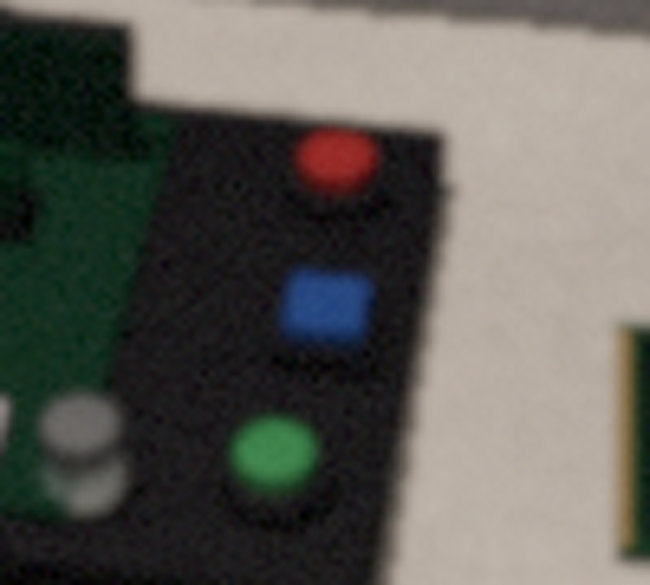

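View pics/scn_a.png

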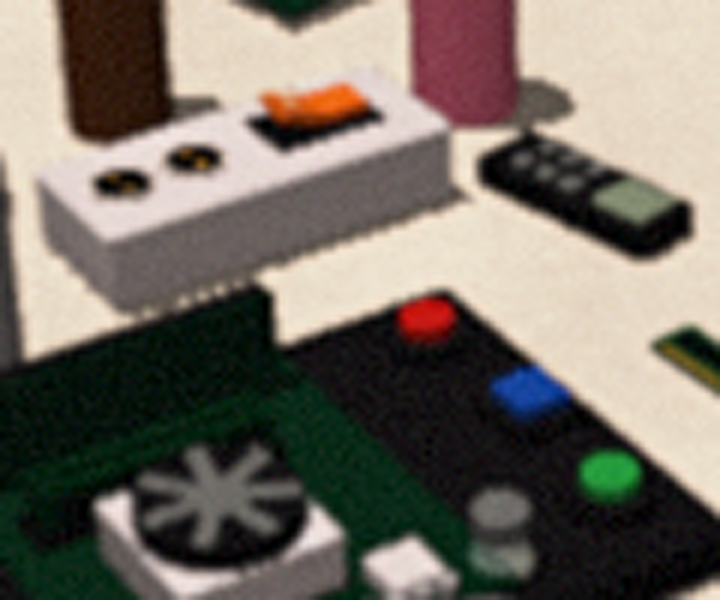

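Run:
```python
from h import *
m,p,d=load("side0")
f=lambda u,v,z:atz(m,220+u/5.7-.4,80+v/5.7-.4,z).round(4)
for c in [(133,262),(552,300),(545,403),(106,370)]: print(f(*c,.055))
print('dot',f(393,303,.075), 'sockets',f(178,311,.055),f(267,320,.055),'rocker left/right',f(375,320,.075),f(487,330,.066))
g=lambda u,v,z:atz(m,215+u/6.5-.4,160+v/6.5-.4,z).round(4)
for n,c in dict(red=(338,157),blue=(328,304),green=(274,450)).items(): print(n,g(*c,.052))
m,p,d=load("scene0")
f=lambda u,v,z:atz(m,180+u/6-.4,150+v/6-.4,z).round(4)
print('scene')
for c in [(40,182),(108,238),(450,130),(365,68)]: print(f(*c,.055))
print('dot',f(277,100,.075),'sock',f(122,184,.055),f(194,158,.055))
for n,c in dict(red=(427,316),blue=(531,388),green=(611,470)).items(): print(n,f(*c,.052))
```

```text
[ 0.6147 -0.3787  0.055 ]
[ 0.3797 -0.3672  0.055 ]
[ 0.3828 -0.2733  0.055 ]
[ 0.6174 -0.2773  0.055 ]
dot [ 0.467  -0.3269  0.075 ] sockets [ 0.5847 -0.3348  0.055 ] [ 0.5353 -0.3316  0.055 ] rocker left/right [ 0.4758 -0.3103  0.075 ] [ 0.4154 -0.3201  0.066 ]
red [ 0.5168 -0.1095  0.052 ]
blue [ 0.5135 -0.0186  0.052 ]
green [0.5277 0.0652 0.052 ]
scene
[ 0.6233 -0.3611  0.055 ]
[ 0.6229 -0.2805  0.055 ]
[ 0.3921 -0.2626  0.055 ]
[ 0.3881 -0.3605  0.055 ]
dot [ 0.4745 -0.3281  0.075 ] sock [ 0.5852 -0.3289  0.055 ] [ 0.5348 -0.329   0.055 ]
red [ 0.5212 -0.1055  0.052 ]
blue [ 0.5177 -0.0151  0.052 ]
green [0.5297 0.0683 0.052 ]
```

Run:
```python
from h import *
m,p,d=load("side0")
f=lambda u,v,z:atz(m,220+u/5.7-.4,80+v/5.7-.4,z).round(4)
print('pink cap',f(718,75,.195),'base front',f(683,420,0),'brown base',f(350,270,0),f(65,260,0),'therm',f(620,455,.026))
g=lambda u,v,z:atz(m,u*.64,v*.64,z).round(4)
print('caps brown',g(442,114,.2),g(362,110,.2),g(326,134,.2),'grey',g(306,168,.2))
from scipy.spatial.transform import Rotation as R
print(R.from_rotvec([-5.62063234e-01, -3.09054783e+00,  1.91502310e-03]).as_matrix().round(3))
```

```text
pink cap [ 0.3048 -0.3819  0.195 ] base front [ 0.3018 -0.338   0.    ] brown base [ 0.4953 -0.4625  0.    ] [ 0.665  -0.4548  0.    ] therm [ 0.3403 -0.2699  0.026 ]
caps brown [ 0.4978 -0.4706  0.2   ] [ 0.6595 -0.4693  0.2   ] [ 0.716  -0.3687  0.2   ] grey [ 0.732  -0.2467  0.2   ]
[[-0.936  0.352 -0.001]
 [ 0.352  0.936 -0.001]
 [ 0.    -0.001 -1.   ]]
```

Emit:
drive_tool:
  increments:
    - [-1,[0,0,0],-10.3]
    - [-1,[0,0,0],-10.3]
    - [-1,[0,0,0],0]
  squeeze: 30

```text
t: 0.52
position: [0.22, 0.5848, 0.1999]
orientation: [-0.002, -3.141, 0.001]
force: [-0.5, -0.2, -0.6]
opening: 0.0321
```

Emit:
drive_tool:
  increments:
    - [-1,[-40,-50,0],0]
    - [-1,[-40,-50,0],0]
    - [-1,[-40,-50,0],0]
    - [-1,[-40,-50,0],0]
    - [-1,[-40,-50,0],0]

```text
t: 1.15
position: [0.4162, 0.3392, 0.2002]
orientation: [0.009, 3.141, 0.0]
force: [0.1, 0.6, 0.4]
opening: -0.0001
```

Emit:
drive_tool:
  increments:
    - [-1,[-8,-60,0],0]
    - [-1,[-8,-60,0],0]
    - [-1,[-8,-60,0],0]
    - [-1,[-8,-60,0],0]
    - [-1,[-8,-60,0],0]

```text
t: 1.78
position: [0.4551, 0.039, 0.2002]
orientation: [0.009, 3.141, 0.0]
force: [1.1, 0.3, -0.4]
opening: 0.0001
```

Emit:
drive_tool:
  increments:
    - [-1,[0,-60,0],0]
    - [-1,[0,-60,0],0]
    - [-1,[0,-60,0],0]
    - [-1,[0,-60,0],0]
    - [-1,[0,0,0],0]

```text
t: 2.4
position: [0.455, -0.2029, 0.2]
orientation: [0.015, 3.141, -0.001]
force: [0.4, 0.8, 0.3]
opening: -0.0003
```

Wrist view from here, to refine the box pose.

Run:
```python
from station import robot
from h import *
n="wrist"; m=robot.camera_model(n); p,d=robot.camera(n)
pickle.dump((m,p,d),open("wrist1.pkl","wb"))
cv2.imwrite("pics/wrist1.png",cv2.resize(p[:,:,::-1],(800,600)))
print(np.linalg.inv(m['world_to_cam']).round(3))
```

```text
[[ 0.009 -0.946 -0.325  0.371]
 [ 1.     0.008  0.003 -0.203]
 [-0.    -0.325  0.946  0.373]
 [ 0.     0.     0.     1.   ]]
```

View pics/wrist1.png

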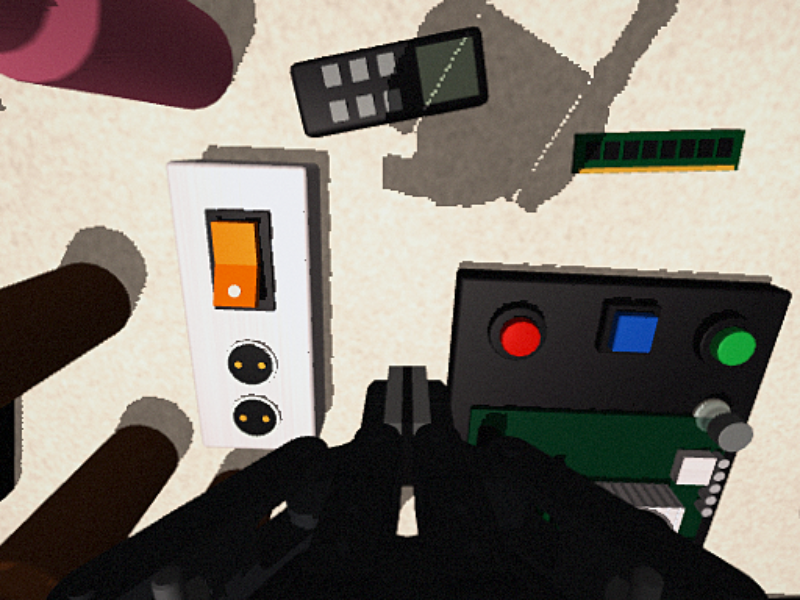

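Run:
```python
from h import *
m,p,d=load("wrist1")
f=lambda u,v,z:atz(m,u*.64-.2,v*.64-.2,z).round(4)
g=lambda u,v:atd(m,d,u*.64-.2,v*.64-.2).round(4)
print('dot',f(234,291,.076),g(234,291),'hinge',f(236,264,.066),g(236,266),'end',g(235,304),'socks',f(249,364,.055),f(255,417,.055),g(249,380))
for n,c in dict(red=(521,338),blue=(635,333),green=(736,346)).items(): print(n,f(*c,.052),g(*c))
```

```text
dot [ 0.4666 -0.3267  0.076 ] [ 0.467  -0.3272  0.0748] hinge [ 0.4495 -0.3267  0.066 ] [ 0.4505 -0.3262  0.0677] end [ 0.4763 -0.3271  0.0764] socks [ 0.5353 -0.3318  0.055 ] [ 0.5851 -0.3331  0.055 ] [ 0.5495 -0.3334  0.0556]
red [ 0.5156 -0.1136  0.052 ] [ 0.5158 -0.1135  0.0514]
blue [ 0.5121 -0.0231  0.052 ] [ 0.5129 -0.0222  0.0503]
green [0.5244 0.061  0.052 ] [0.5249 0.062  0.0508]
```

Emit:
drive_tool:
  increments:
    - [-1,[-8,-62,0],0]
    - [-1,[-8,-62,0],0]
    - [-1,[0,0,50],0]
    - [-1,[0,0,50],0]
    - [-1,[0,0,10],0]

```text
t: 3.08
position: [0.4698, -0.3206, 0.0877]
orientation: [-0.003, -3.138, -0.006]
force: [0.9, 0.3, 0.0]
opening: 0.0002
```

Emit:
drive_tool:
  increments:
    - [-1,[0,-5,0],0]
    - [-1,[0,0,3],0]
    - [-1,[0,0,3],0]
    - [-1,[0,0,3],0]
    - [-1,[0,0,0],0]

```text
t: 3.7
position: [0.4709, -0.328, 0.0811]
orientation: [-0.0, -3.141, -0.0]
force: [-0.3, -0.0, 0.6]
opening: 0.0001
```

Emit:
drive_tool:
  increments:
    - [-1,[0,0,3],0]
    - [-1,[0,0,3],0]
    - [-1,[0,0,3],0]
    - [-1,[0,0,2],0]
    - [-1,[0,0,0],0]

```text
t: 4.32
position: [0.471, -0.328, 0.0699]
orientation: [-0.0, -3.141, -0.0]
force: [-0.2, 0.3, 0.5]
opening: 0.0001
```

Emit:
drive_tool:
  increments:
    - [-1,[0,0,1],0]
    - [-1,[0,0,1],0]
    - [-1,[0,0,0],0]

```text
t: 4.7
position: [0.471, -0.3281, 0.068]
orientation: [-0.0, -3.142, -0.0]
force: [0.1, 0.4, 0.8]
opening: -0.0
```

Emit:
drive_tool:
  increments:
    - [-1,[0,0,1],0]
    - [-1,[0,0,1],0]

```text
t: 4.95
position: [0.4711, -0.3281, 0.0661]
orientation: [0.0, 3.142, -0.0]
force: [0.3, 0.6, 0.0]
opening: -0.0002
```

Run:
```python
from station import robot
from h import *
n="wrist"; m=robot.camera_model(n); p,d=robot.camera(n)
s=robot.state(); print(s['position'],s['force'])
cv2.imwrite("pics/wrist2.png",cv2.resize(p[:,:,::-1],(800,600)))
n="side"; p,d=robot.camera(n)
crop(p,220,80,140,90,5.7,"pics/side2.png")
```

```text
[ 0.47097469 -0.32801597  0.0658982 ] [ 1.34563746 -0.92895788 -0.11483921]
```

View pics/wrist2.png

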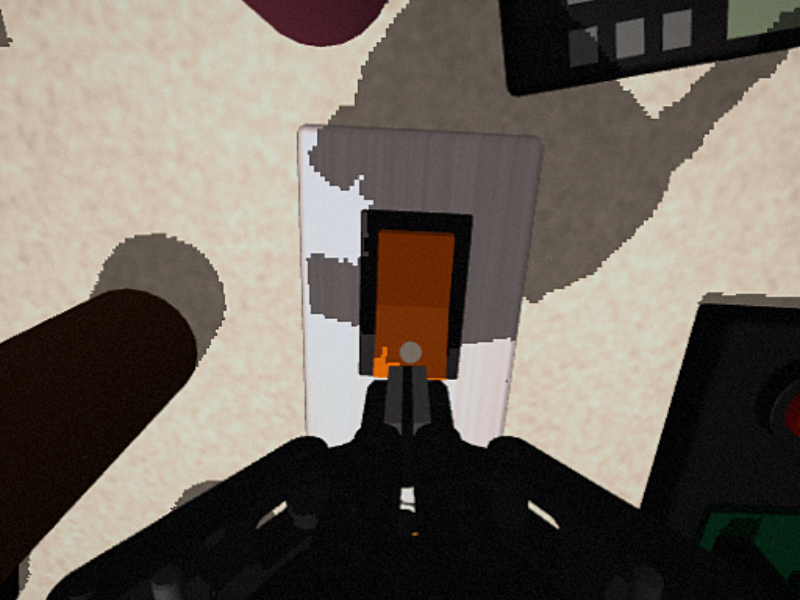

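View pics/side2.png

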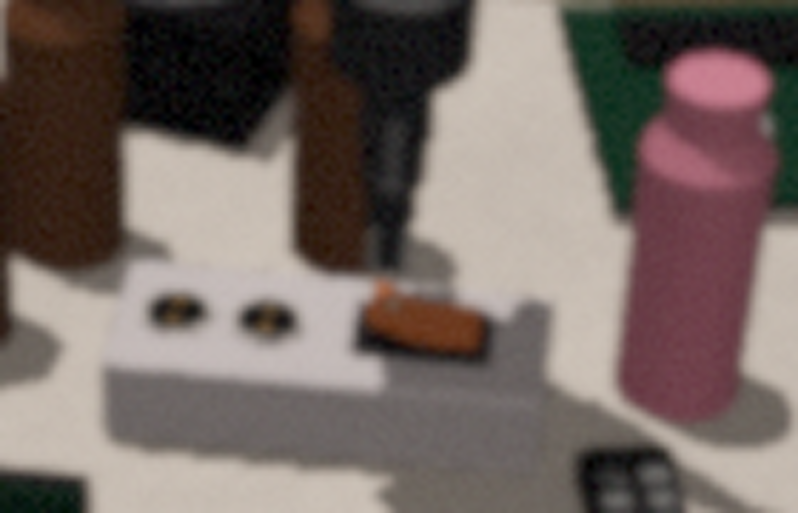

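Run:
```python
from h import *
m,_,_=load("side0")
for P in [(.471,-.328,.066),(.471,-.328,.086),(.471,-.35,.066)]:
    u=proj(m,P); print(P,(u-[220,80]+.4)*5.7)
from station import robot
print(robot.state()['q'])
n="side"; p,d=robot.camera(n)
W=m
for u,v in [(388,262),(388,245),(390,225),(393,150),(398,310)]: print(atd(m,d,220+u/5.7-.4,80+v/5.7-.4).round(3))
```

```text
(0.471, -0.328, 0.066) [384.86779115 314.90703926]
(0.471, -0.328, 0.086) [386.63635076 284.69565729]
(0.471, -0.35, 0.066) [386.87080892 291.40540714]
[-7.12378186e-01  5.85176641e-01  1.61520239e+00 -5.60692931e-06
  9.41357256e-01 -2.28294174e+00]
[ 0.471 -0.322  0.105]
[ 0.471 -0.316  0.12 ]
[ 0.471 -0.297  0.146]
[ 0.471 -0.282  0.2  ]
[ 0.464 -0.321  0.075]
```

Run:
```python
from h import *
m,p,d=load("wrist1")
print('proj tcp',proj(m,(.455,-.2029,.2))/.64)
for v in [362,366,370,375,380,390,400,420]:
    print(v,[atd(m,d,u*.64,v*.64).round(3).tolist() for u in (396,418)])
m,p,d=load("wrist0"); print(proj(m,(.22,.5846,.2))/.64)
m,p,d=load("scene0")
crop(p,440,90,72,130,5,"pics/grip0.png")
print((proj(m,(.22,.5846,.1995))-[440,90])*5)
```

```text
proj tcp [408.61662197 351.35785154]
362 [[0.564, -0.215, -0.002], [0.564, -0.194, -0.002]]
366 [[0.444, -0.207, 0.235], [0.445, -0.2, 0.233]]
370 [[0.443, -0.207, 0.238], [0.444, -0.2, 0.237]]
375 [[0.444, -0.207, 0.241], [0.444, -0.2, 0.241]]
380 [[0.444, -0.207, 0.244], [0.444, -0.2, 0.245]]
390 [[0.443, -0.207, 0.252], [0.444, -0.2, 0.251]]
400 [[0.444, -0.207, 0.257], [0.445, -0.2, 0.255]]
420 [[0.444, -0.207, 0.267], [0.445, -0.2, 0.266]]
[408.57882162 351.41309578]
[292.00663148 709.90765315]
```

View pics/grip0.png

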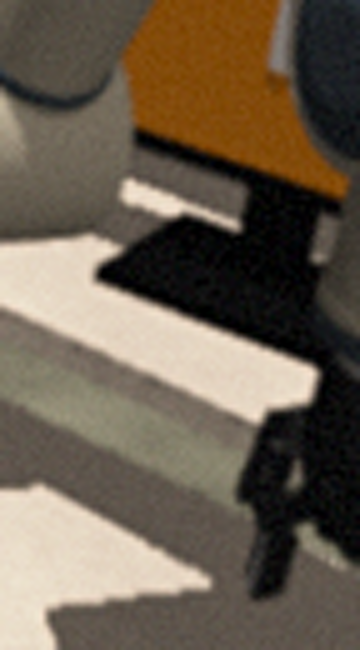

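Emit:
drive_tool:
  increments:
    - [-1,[0,0,4],0]
    - [-1,[0,0,4],0]
    - [-1,[0,0,3],0]
    - [-1,[0,0,2],0]
    - [-1,[0,0,0],0]

```text
t: 5.72
position: [0.4709, -0.328, 0.0529]
orientation: [-0.0, -3.141, -0.0]
force: [-0.0, 0.9, 0.1]
opening: -0.0001
```

Emit:
drive_tool:
  increments:
    - [-1,[0,0,2],0]
    - [-1,[0,0,2],0]
    - [-1,[0,0,2],0]
    - [-1,[0,0,2],0]

```text
t: 6.22
position: [0.4715, -0.3283, 0.0452]
orientation: [0.0, 3.141, -0.001]
force: [2.3, 1.1, 3.6]
opening: -0.0001
```

Emit:
drive_tool:
  increments:
    - [-1,[0,0,2],0]
    - [-1,[0,0,2],0]
    - [-1,[0,0,1],0]
    - [-1,[0,0,1],0]

```text
t: 6.72
position: [0.471, -0.3281, 0.039]
orientation: [-0.0, -3.142, -0.0]
force: [1.7, -1.1, 2.0]
opening: -0.0002
```

Emit:
drive_tool:
  increments:
    - [-1,[0,0,1],0]
    - [-1,[0,0,1],0]

```text
t: 6.98
position: [0.471, -0.3281, 0.037]
orientation: [0.0, 3.142, -0.0]
force: [1.6, 0.0, 2.6]
opening: -0.0
```

Emit:
drive_tool:
  increments:
    - [-1,[0,0,1],0]
    - [-1,[0,0,0],0]

```text
t: 7.22
position: [0.4711, -0.3281, 0.0366]
orientation: [0.0, 3.141, -0.0]
force: [-0.6, 1.3, 12.1]
opening: -0.0
```

Emit:
drive_tool:
  increments:
    - [-1,[0,0,1],0]
    - [-1,[0,0,0],0]

```text
t: 7.48
position: [0.4712, -0.3282, 0.0363]
orientation: [0.0, 3.141, -0.001]
force: [-3.8, 3.2, 26.1]
opening: -0.0002
```

Emit:
drive_tool:
  increments:
    - [-1,[0,0,-10],0]
    - [-1,[0,0,-50],0]
    - [-1,[0,0,-50],0]
    - [-1,[0,60,0],0]
    - [-1,[0,60,0],0]

```text
t: 8.1
position: [0.4708, -0.207, 0.1456]
orientation: [0.003, 3.141, -0.001]
force: [0.6, 0.3, -0.6]
opening: 0.0005
```

Run:
```python
from station import robot
from h import *
n="wrist"; m=robot.camera_model(n); p,d=robot.camera(n)
s=robot.state(); print(s['position'],s['force'])
pickle.dump((m,p,d),open("wrist3.pkl","wb"))
cv2.imwrite("pics/wrist3.png",cv2.resize(p[:,:,::-1],(800,600)))
n="side"; p,d=robot.camera(n)
crop(p,220,80,140,90,5.7,"pics/side3.png")
```

```text
[ 0.46893929 -0.20012288  0.14500074] [-2.52259575  7.98928945  0.26874265]
```

View pics/wrist3.png

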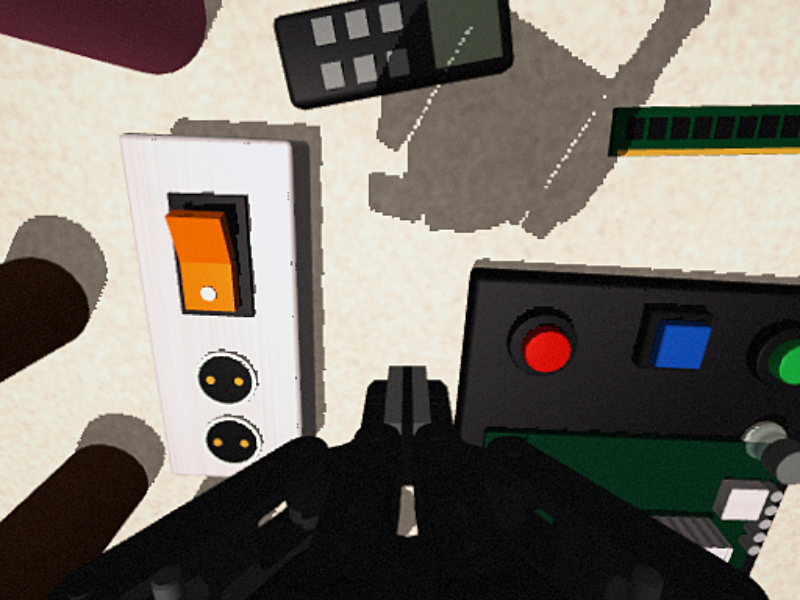

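View pics/side3.png

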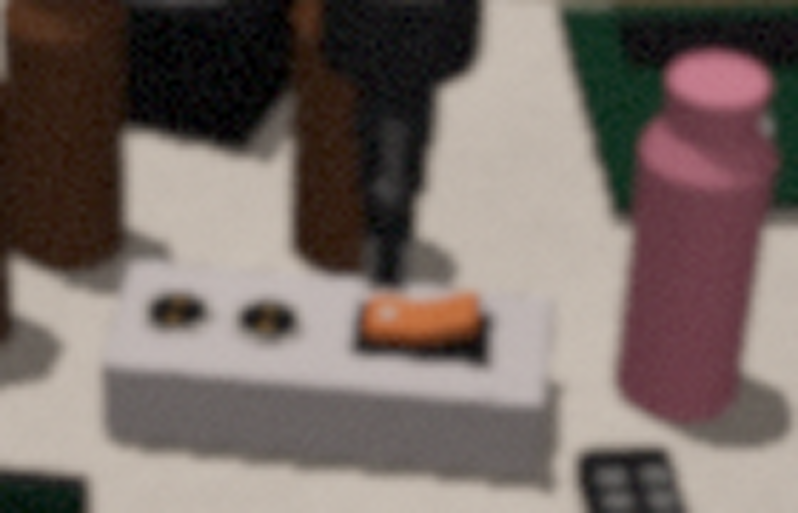

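Emit:
drive_tool:
  increments:
    - [-1,[-15,60,0],0]
    - [-1,[-15,60,0],0]
    - [-1,[-14,59,0],0]
    - [-1,[0,0,50],0]
    - [-1,[0,0,0],0]

```text
t: 8.82
position: [0.5128, -0.0283, 0.0929]
orientation: [0.001, -3.136, -0.001]
force: [-0.0, -0.1, 0.6]
opening: 0.0001
```

Emit:
drive_tool:
  increments:
    - [-1,[-1,6,0],0]
    - [-1,[0,0,30],0]
    - [-1,[0,0,25],0]
    - [-1,[0,0,0],0]

```text
t: 9.32
position: [0.5159, -0.0236, 0.0404]
orientation: [-0.002, -3.141, -0.0]
force: [1.2, -0.5, -0.2]
opening: 0.0001
```

Run:
```python
from station import robot
from h import *
n="side"; p,d=robot.camera(n)
crop(p,215,130,120,120,5,"pics/side4.png")
n="wrist"; p,d=robot.camera(n)
cv2.imwrite("pics/wrist4.png",cv2.resize(p[:,:,::-1],(800,600)))
s=robot.state(); print(s['position'],s['force'])
```

```text
[ 0.51692703 -0.02355657  0.04156646] [0.94842504 0.18252199 0.63199536]
```

View pics/side4.png

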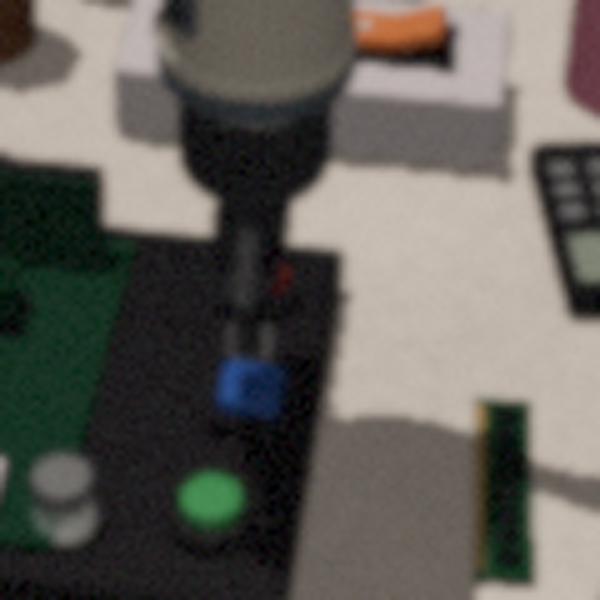

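View pics/wrist4.png

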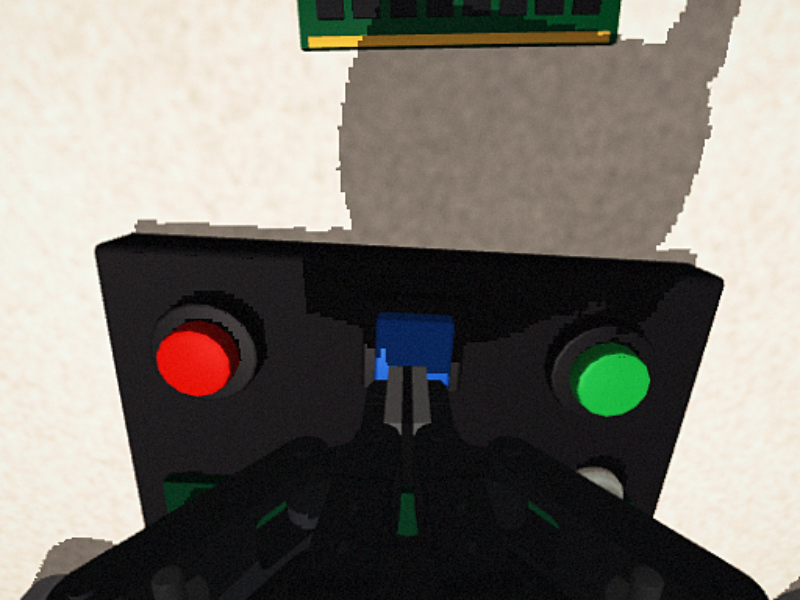

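Emit:
drive_tool:
  increments:
    - [-1,[2,1,5],0]
    - [-1,[0,0,5],0]
    - [-1,[0,0,5],0]
    - [-1,[0,0,3],0]
    - [-1,[0,0,0],0]

```text
t: 10.05
position: [0.5139, -0.0221, 0.0218]
orientation: [-0.0, -3.141, -0.0]
force: [0.5, -0.7, -0.8]
opening: 0.0001
```

Emit:
drive_tool:
  increments:
    - [-1,[0,0,2],0]
    - [-1,[0,0,2],0]
    - [-1,[0,0,1],0]
    - [-1,[0,0,1],0]

```text
t: 10.55
position: [0.5143, -0.0221, 0.0161]
orientation: [0.0, 3.141, -0.0]
force: [0.0, -0.4, 2.8]
opening: 0.0003
```

Emit:
drive_tool:
  increments:
    - [-1,[0,0,1],0]
    - [-1,[0,0,1],0]

```text
t: 10.8
position: [0.5143, -0.0221, 0.0144]
orientation: [0.0, 3.141, -0.0]
force: [-3.4, 0.6, 23.8]
opening: -0.0
```

Emit:
drive_tool:
  increments:
    - [-1,[0,0,1],0]
    - [-1,[0,0,0],0]

```text
t: 11.05
position: [0.5144, -0.0221, 0.0142]
orientation: [0.0, 3.14, -0.0]
force: [-6.0, 0.9, 30.5]
opening: 0.0001
```

Emit:
drive_tool:
  increments:
    - [-1,[0,0,-15],0]
    - [-1,[0,0,-40],0]
    - [-1,[-6,43,0],0]
    - [-1,[-6,43,0],0]
    - [-1,[0,0,0],0]

```text
t: 11.68
position: [0.5263, 0.0662, 0.0683]
orientation: [-0.004, 3.141, 0.0]
force: [0.7, -0.5, -0.2]
opening: 0.0
```

Emit:
drive_tool:
  increments:
    - [-1,[0,0,0],0]

```text
t: 11.8
position: [0.5259, 0.0638, 0.0681]
orientation: [0.001, -3.141, 0.0]
force: [-0.6, 0.1, -0.3]
opening: 0.0004
```

Run:
```python
from station import robot
from h import *
n="wrist"; m=robot.camera_model(n);p,d=robot.camera(n)
cv2.imwrite("pics/wrist5.png",cv2.resize(p[:,:,::-1],(800,600)))
pickle.dump((m,p,d),open("wrist5.pkl","wb"))
n="side"; p,d=robot.camera(n)
crop(p,215,130,120,120,5,"pics/side5.png")
s=robot.state(); print(s['position'],s['force'])
```

```text
[0.52591247 0.06316658 0.06803983] [ 0.33011483 -0.74701248 -0.47597743]
```

View pics/wrist5.png

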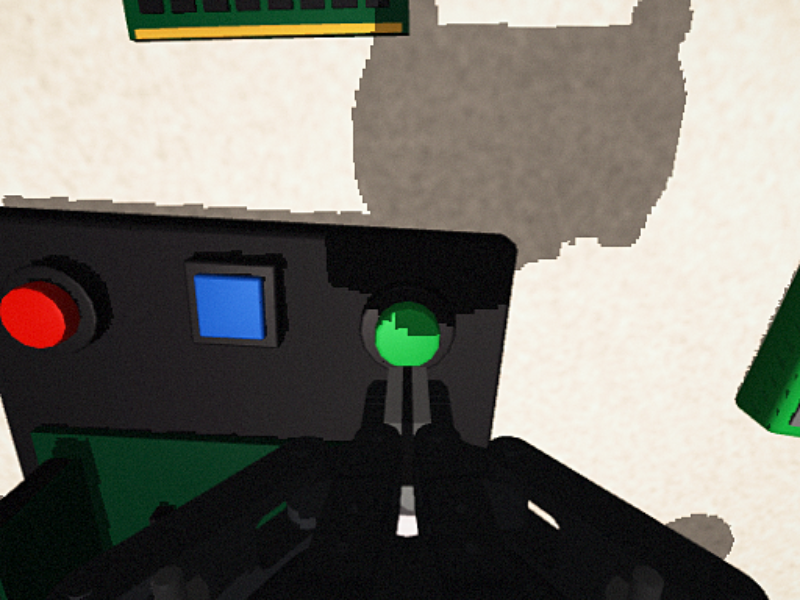

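View pics/side5.png

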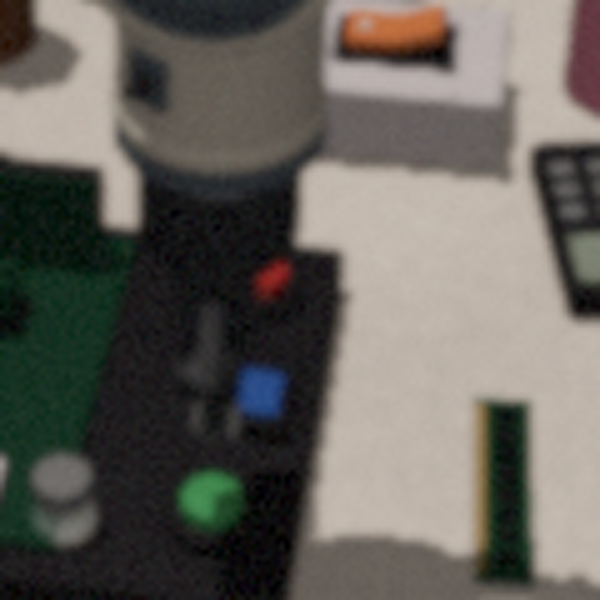

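Emit:
drive_tool:
  increments:
    - [-1,[0,0,20],0]
    - [-1,[0,0,15],0]
    - [-1,[0,0,8],0]
    - [-1,[0,0,3],0]
    - [-1,[0,0,0],0]

```text
t: 12.52
position: [0.5262, 0.0639, 0.0221]
orientation: [-0.0, -3.142, 0.0]
force: [0.6, 0.3, -0.7]
opening: -0.0002
```

Emit:
drive_tool:
  increments:
    - [-1,[0,0,2],0]
    - [-1,[0,0,2],0]
    - [-1,[0,0,1],0]
    - [-1,[0,0,1],0]
    - [-1,[0,0,1],0]

```text
t: 13.15
position: [0.5265, 0.0639, 0.0152]
orientation: [0.0, 3.141, 0.0]
force: [0.9, -1.0, 5.0]
opening: -0.0001
```

Emit:
drive_tool:
  increments:
    - [-1,[0,0,1],0]
    - [-1,[0,0,0],0]

```text
t: 13.4
position: [0.5265, 0.0639, 0.0146]
orientation: [0.0, 3.141, 0.0]
force: [-1.3, 0.1, 16.4]
opening: -0.0004
```

Bottomed (16 N, well past the 5 N spring). Release and retreat.

Emit:
drive_tool:
  increments:
    - [-1,[0,0,-15],0]
    - [-1,[0,0,-50],0]
    - [-1,[0,0,-60],0]
    - [-1,[0,50,0],0]
    - [-1,[0,50,0],0]

```text
t: 14.02
position: [0.5262, 0.1647, 0.1403]
orientation: [0.003, 3.14, 0.0]
force: [-0.5, -0.5, 0.7]
opening: -0.0003
```

Emit:
drive_tool:
  increments:
    - [-1,[0,50,0],0]
    - [-1,[0,0,0],0]
    - [-1,[0,0,0],0]

```text
t: 14.4
position: [0.5257, 0.2136, 0.1391]
orientation: [0.001, -3.141, 0.001]
force: [-0.9, -0.3, 0.9]
opening: 0.0003
```

Run:
```python
from station import robot
from h import *
for n in ["wrist","side","scene"]:
    m=robot.camera_model(n);p,d=robot.camera(n)
    cv2.imwrite(f"pics/{n}6.png",cv2.resize(p[:,:,::-1],(800,600)))
    pickle.dump((m,p,d),open(f"{n}6.pkl","wb"))
s=robot.state(); print(s['t'],s['position'],s['force'])
```

```text
14.55 [0.52607745 0.21281372 0.13911941] [0.35294934 0.3780566  0.22711476]
```

View pics/wrist6.png

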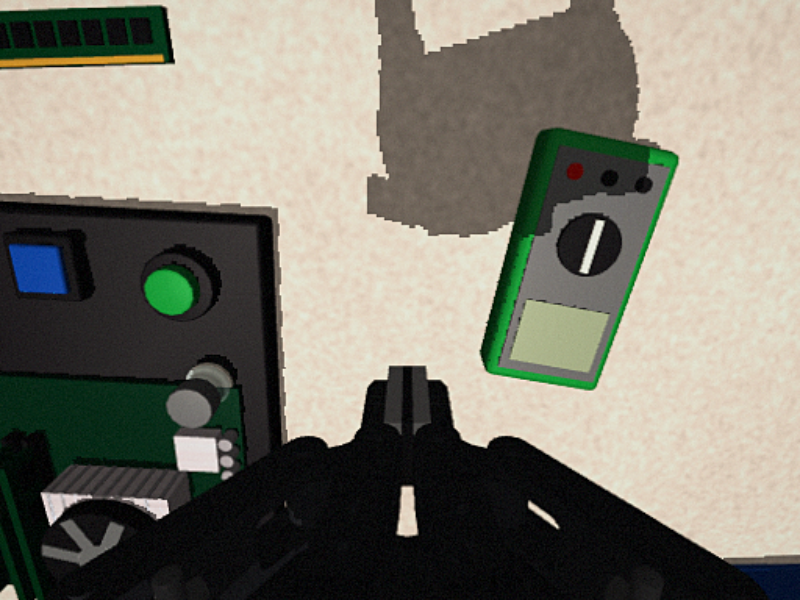

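View pics/side6.png

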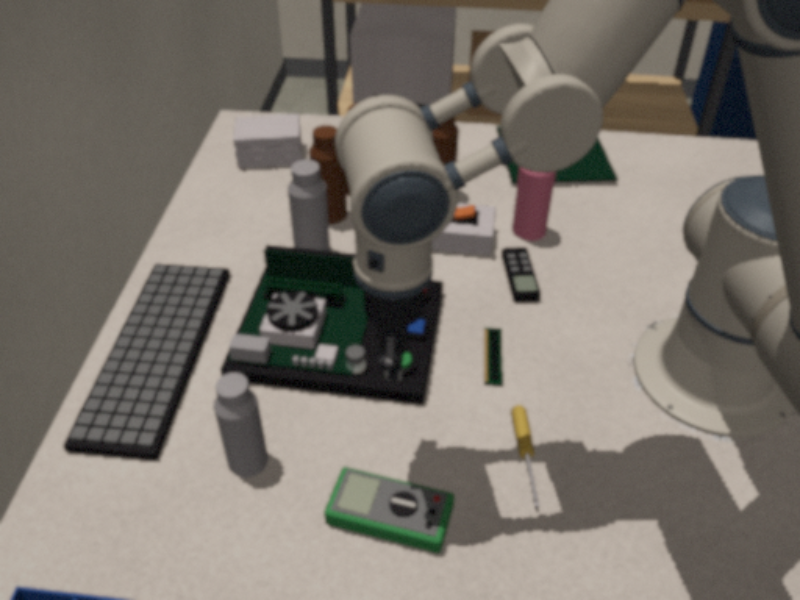

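View pics/scene6.png

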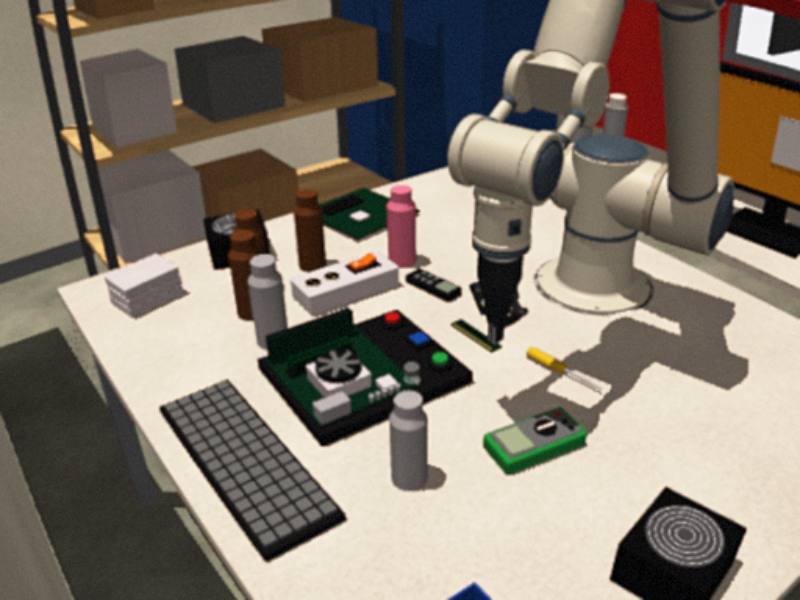

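Rocker on, blue down, green sprung back. The monitor at the far right is now lit, and everything else is where it was.

Run:
```python
from station import robot
print(robot.finish_job())
```

```text
the job is handed in; nothing more can be done
None
```

I started up the test bench in the order asked and handed the job in at about 14.6 s. I used the shut fingertips throughout and picked nothing up.

- **Rocker:** I pressed the white-dotted half down to its stop, at about 26 N. Afterwards the pictures showed the dotted half level and the other half raised.
- **Blue fan button:** I pressed it to its stop, at about 30 N. It stayed down in the pictures after I lifted off.
- **Green start button:** I pressed it in about 6 mm to its stop, at about 16 N, and it sprang back out. The monitor in the background had lit up by the final pictures.
- **Left alone:** I did not touch the red button. The power box and the loose things look unmoved in the final pictures. The arm stands clear with only sensor noise in the force reading.

**Disagreement:** the visible fingertips, shut, sit about 31 mm behind the reported TCP. My first descent to the rocker therefore stopped short of it without touching. I then worked from the camera depth and the contact force, and all three stops matched the stated heights with that offset.

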